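# Show the instrument's filter plate

### The arm

A 6-joint arm with a two-finger parallel gripper is mounted at the origin on the work surface. World frame = base frame: x ahead of the robot, y to its left, z up, the work surface at z = 0. Lengths are in mm, angles in rad, forces in N, time in s.
With the tool pointing down it reaches from about 350 to 875 mm from the base axis. Payload 4.2 kg.
Tool frame: the origin (TCP) lies midway between the tips of the shut fingers; the grasp point (between the pads) lies 19 mm behind it (bot.grip_point_offset is the distance from the TCP to the grasp point, in mm); z points along the fingers, y is the line along which they close (so a half turn about z gives the same grasp; the last joint's range is limited). The gripper opens to 85 mm and grips with 20 to 120 N. Pads are 22 mm wide; open, the fingers measure 114 mm over their backs; the gripper's body (76 mm by 85 mm) begins 54 mm behind the grasp point. The pads swing forward as they close: fully open they stand 13 mm farther back than shut.
Start: joints at [1.443, 0.385, 0.008, 0, -1.194, -0.259], TCP at [235.734, 578.817, 194.412] pointing down, gripper open.
Joint ranges: [-3.14, 3.14], [-1.21, 2.06], [-1.07, 1.41], [-3.16, 2.05], [-2.99, -0.16], [-3.1, 3.1]. Speed limits (rad/s): [2.79, 2.79, 3.14, 3.14, 3.14, 3.14].

### API

Orientations are given as a unit quaternion [x, y, z, w].
In Python, from workcell import bot gives the robot as it stands.
- The arm moves only by the tool apply_moves, never from a script. Its argument "rows" is a list of rows, each an object of numbers: "x", "y", "z": the shift along the tool's x, y, z scaled (see below); "turn": the turn about the tool's z scaled (see below). A call has 1 to 5 rows; each row is the pose to reach, as a shift and turn from the pose commanded when the call began, along the tool's axes at that moment; what a row does not reach only later rows make up. The controller multiplies each number of a shift by 200 mm and each number of a turn by 90 degrees. A row lasts 1/10 s, in which the tool goes at most 50 mm and 8.59 degrees, less where a joint would pass 70% of its speed; a pose out of reach is approached as far as the arm can. A call with a number of a shift or a turn outside -1 to 1 is refused whole. A call with a gripper value outside its range is refused whole. "jaw" is the closure, from -1 (fully open) to 1 (shut), set as the call begins (left out, the last holds). The fingers move at their own pace and stop on an object; the grip force is fixed at half the most. Time passes only in rows, so rows that repeat a pose let the fingers close. It gives the time, the measured TCP pose, the force, the opening and the grip force at its end, in the units of the state.
- bot.sense(): the state, without advancing time (a new reading comes with each control period).
- bot.capture(name): name is "scene" or "top"; returns the picture (480x640x3 uint8, red, green, blue); there is no depth.
- bot.calibration(name): a dict with "fx", "fy", "cx", "cy" (pixels), "extrinsics" (4x4, takes a point from world to camera coordinates). Camera axes: x right, y down, z forward; pixel columns grow to the right and rows downward; lengths in mm; the calibration is good to about 2 mm. A picture is of the moment at which its call begins. calibration takes no time and is no camera call.
- bot.sign_off(): hands the job in; it is judged then, once.
Trained networks look in the newest picture that a camera, given by its name, has taken for a name from the list of things; names that differ only in an ending like _2 or _b are one class to them, and where a whole thing is asked for, a point or a joint stands for the part that bears it (a point fixed in the world has none). Each returns a list of dicts, best first, with "p" (0 to 1); they miss things now and then, are a little off and sometimes report something else, mostly with a low value. They report only what shows in the picture. A call takes as long as a camera call. They do not tell look-alikes from the thing itself.
- bot.search_frame(camera, thing): "rect" ([centre column, centre row, width, height] in pixels, round what is visible of it).
- bot.cut_out(camera, thing): "pixels" (480x640 bool, what is visible of it) and "rect" ([centre column, centre row, width, height] in pixels, round what is visible of it).
The state is a dict: "time_s": time; "joint_positions": joint angles; "qvel": joint speeds; "effort": joint torques, N m; "tool_pos": TCP position; "eef_rot": TCP orientation; "wrist_force": force on the tool from outside, world axes, zero at the start; "wrist_torque": the same for the moment, N m; "gripper_width": finger opening in mm; "grasp_force": force on a finger pad.
Only numpy, scipy, OpenCV 4.12 (cv2) and the standard library are available. Lean on these libraries where they do the work, as an engineer would, in place of code of your own. Each camera call takes 0.05 s, during which the arm holds its last target. There are 200 camera calls.

### The job

On the low silver filter module, press both blue port caps fully home; then lift the module's flap by its black bar to about upright, where it stays by itself, and draw the filter plate (orange tab) out of its slot, leaving the grey blank beside it in place. Finish while holding the filter plate: still, upright, over the middle of the white drip tray, with the plate about 20 cm above the bench, in your grip, and do not put it down. Leave the flap open and the caps home, and do not disturb the bottles, beaker, jar or wrench.

Things in the scene. Friction and masses are not known exactly. Their poses are not given: they have to be found in the camera images.
- module: fixed silver bench module, 190 (x) x 330 (y) x 100 mm high; origin at the centre of its underside, x to its rear (away from the robot), y to its left, z up. Its right half (y<0) is an open-topped bay 140 (x) x 150 (y) mm inside, centred at x -5, y -80 mm, under the flap; in the bay a black block with its top at z 47 mm holds the two upright inserts in slots 35 mm deep, one at x -5, y -43, the other at x -5, y -117 mm. Its left half has a solid top with the two ports.
- cap1 (a joint): how far the right blue cap is pressed, m: 0 fully proud (8 mm gap below its rim), 0.008 fully home. Stiff push fit: moves under about 5 N and stays where it is left.
- cap1_top (a point): centre of the top of the right blue cap (36 mm diameter, 14 mm thick), at module x 0, y 50 mm; 130 mm above the bench at joint value 0, 122 mm when home
- cap2 (a joint): how far the left blue cap is pressed, as for cap1
- cap2_top (a point): centre of the top of the left blue cap, same kind, at module x 0, y 125 mm
- flap (a joint): flap angle, rad: 0 shut (lying flat), 1.57 upright, stop at 1.8. Lifts about the hinge at its rear (far) edge; friction keeps it where it is left (about 4 N at the bar to move it).
- flap_hinge (a point): middle of the flap's hinge axis, which runs along the module's y, 101 mm above the bench; when shut the flap (150 x 150 x 6 mm) reaches from here 150 mm towards the module's front
- flap_bar (a point): middle of the flap's black round bar handle, 10 mm diameter, 100 mm long along the module's y, on two end posts; 40 mm clear of the flap's outer face. With the flap shut it lies 130 mm in front of the hinge axis and 46 mm above it. It turns with the flap and ends up behind the flap when that is upright.
- filter_mid (a point): centre of the filter plate (loose, about 120 g): blue frame with white stripes, 10 (x, thickness) x 56 (y) x 50 mm high, with an orange tab 10 x 30 mm standing on its middle; 75 mm tall in all, underside 37.5 mm below this point, middle of the tab 25 mm above it. Stands upright in one of the two slots (which one varies), 12 mm above the bench, its x along the module's x, 1.5 mm play all round
- blank_mid (a point): centre of the grey blank: same shape and size, all grey, in the other slot; stays there
- tray: fixed white drip tray, 160 (x) x 120 (y) x 18 mm high; origin at the centre of its underside
- filter: the filter plate again; origin at the centre of its underside, z up along the plate towards the tab
- bottle_clear: clear lab bottle, blue cap, 66 mm diameter, 150 tall; origin at its underside; leave alone
- bottle_amber: amber lab bottle, blue cap, 66 mm diameter, 150 tall; origin at its underside; leave alone
- beaker: white open beaker, 68 mm diameter, 85 tall; origin at its underside; leave alone
- wrench: small steel wrench lying on the bench; origin at its underside; leave alone
- jar: small amber jar, black lid, 60 mm diameter, 70 tall; origin at its underside; leave alone
Mind the look-alikes: they are no part of the job. Leave any green look-alike of the tray alone.

How it is judged:
By the outcome, as a careful person would: the job done as asked, in the order asked, and still so for the second after the job is handed in, while the arm keeps its last pose, push and grip.
It also fails if it takes over 72 s, if anything falls off the work surface, if the arm or the gripper's body presses on something with over 40 N, if the wrist force passes 120 N, or if a joint passes its speed limit or range.

## Working session

There is one attempt and no reset: what is moved stays moved. The work goes in short steps, Python scripts to look and compute and a tool call to move; the robot and the scene stay as the last step left them, time stands still between calls to the robot, and variables do not carry over. Pictures are saved under pics/ and viewed, at most 10 in all, crops included, and the job is handed in when it is done.

Besides the shell and the picture viewer there is one more tool, called after "Emit:" by a JSON object that holds its "name" and its "arguments", one argument or row to a line. apply_moves: Moves the arm, as the interface text tells. Shifts and turns lie within -1 to 1; 1 stands for 200 mm of shift or 90 degrees of turn. Its arguments: {"type":"object","properties":{"rows":{"type":"array","items":{"type":"object","properties":{"x":{"type":"number","minimum":-1,"maximum":1},"y":{"type":"number","minimum":-1,"maximum":1},"z":{"type":"number","minimum":-1,"maximum":1},"turn":{"type":"number","minimum":-1,"maximum":1}}}},"jaw":{"type":"number"}},"required":["rows"]}

```bash
mkdir -p pics; ls; python3 - <<'E'
from workcell import bot
import cv2,numpy as np
for n in("scene","top"):
    im=bot.capture(n); cv2.imwrite(f"pics/{n}0.png",im[:,:,::-1])
    c=bot.calibration(n); print(n,{k:np.round(v,3).tolist() for k,v in c.items()})
    for t in("module","cap1","cap2","flap","flap_bar","filter","blank_mid","tray"):
        print(t,[(round(d["p"],2),np.round(d["rect"]).tolist()) for d in bot.search_frame(n,t)[:3]])
s=bot.sense();print(s["tool_pos"],s["eef_rot"],s["time_s"])
E
```

```text
pics
scene {'fx': 481.244, 'fy': 481.244, 'cx': 322.03, 'cy': 234.412, 'extrinsics': [[0.579, 0.815, -0.019, -277.753], [0.503, -0.376, -0.779, -130.441], [-0.642, 0.442, -0.627, 1818.696], [0.0, 0.0, 0.0, 1.0]]}
module [(0.88, [350.0, 255.0, 121.0, 101.0])]
cap1 []
cap2 []
flap [(0.87, [331.0, 246.0, 66.0, 53.0]), (0.38, [252.0, 366.0, 22.0, 35.0])]
flap_bar [(0.59, [331.0, 247.0, 72.0, 55.0])]
filter [(0.3, [351.0, 255.0, 119.0, 95.0])]
blank_mid []
tray [(0.83, [151.0, 296.0, 65.0, 51.0]), (0.64, [239.0, 309.0, 66.0, 54.0]), (0.58, [220.0, 260.0, 64.0, 37.0])]
top {'fx': 469.062, 'fy': 469.062, 'cx': 321.247, 'cy': 232.74, 'extrinsics': [[0.007, -1.0, -0.0, -13.594], [-0.989, -0.007, -0.146, 477.304], [0.146, 0.001, -0.989, 1367.868], [0.0, 0.0, 0.0, 1.0]]}
module [(0.85, [288.0, 220.0, 114.0, 72.0])]
cap1 [(0.42, [243.0, 221.0, 11.0, 12.0])]
cap2 [(0.42, [243.0, 221.0, 11.0, 12.0])]
flap []
flap_bar [(0.58, [317.0, 218.0, 56.0, 58.0])]
filter []
blank_mid []
tray [(0.94, [416.0, 244.0, 43.0, 54.0]), (0.79, [481.0, 305.0, 53.0, 60.0]), (0.65, [400.0, 315.0, 54.0, 62.0])]
[235.72586662 578.81599615 194.4282401 ] [ 9.81357787e-01 -1.92189733e-01 -1.51003121e-05 -1.70862337e-05] 0.9
```

```bash
python3 - <<'E'
import cv2,numpy as np
t=cv2.imread("pics/top0.png");s=cv2.imread("pics/scene0.png")
a=cv2.resize(t[150:390,180:580],None,fx=2,fy=2,interpolation=3)
cv2.imwrite("pics/top0c.png",a)
cv2.imwrite("pics/scene0c.png",cv2.resize(s[180:400,90:450],None,fx=2.2,fy=2.2,interpolation=3))
E
```

```text
(no output)
```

View pics/top0c.png

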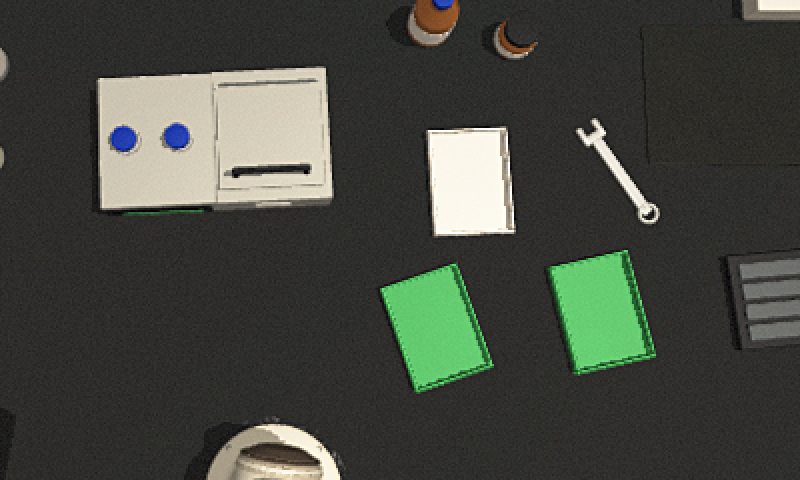

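View pics/scene0c.png

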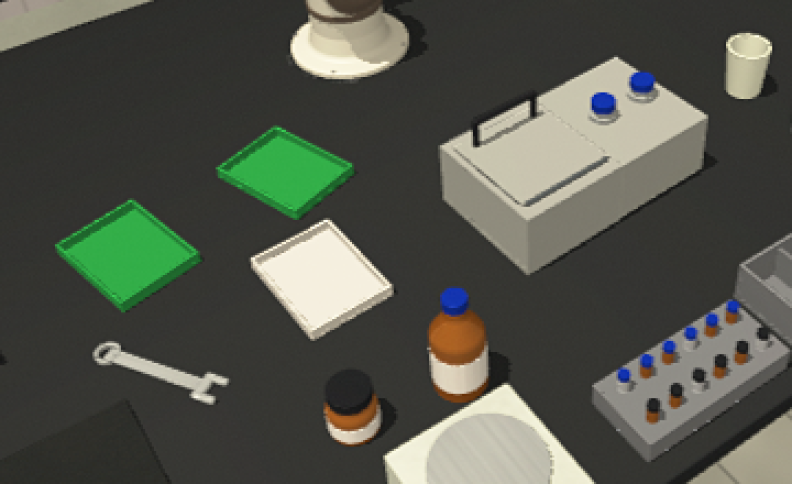

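The top crop shows the module with blue caps at (124,139) and (177,136) and the black bar from (230,172) to (310,168). There are three trays: white at (471,181) and green at (437,328) and (601,312). The white one is the tray meant, because the green ones are look-alikes. The scene view confirms this.

```bash
cat > h.py <<'E'
from workcell import bot
import cv2,numpy as np
from scipy.optimize import least_squares
def proj(n,P):
    c=bot.calibration(n);E=np.array(c["extrinsics"]);q=np.atleast_2d(P)@E[:3,:3].T+E[:3,3]
    return np.c_[c["fx"]*q[:,0]/q[:,2]+c["cx"],c["fy"]*q[:,1]/q[:,2]+c["cy"]]
def W(p,L):
    L=np.atleast_2d(L);c,s=np.cos(p[2]),np.sin(p[2])
    return np.c_[p[0]+c*L[:,0]-s*L[:,1],p[1]+s*L[:,0]+c*L[:,1],L[:,2]]
def fit(obs,p0):
    f=lambda p:np.concatenate([(proj(n,W(p,L))-uv).ravel() for n,L,uv in obs])
    r=least_squares(f,p0,loss="soft_l1");return r.x,np.round(r.fun,1)
E
python3 - <<'E'
from h import *
obs=[]
for n,box in(("top",(150,270,220,280)),("scene",(200,240,350,400))):
    im=cv2.imread(f"pics/{n}0.png");h=cv2.cvtColor(im,40);m=((h[:,:,0]>105)&(h[:,:,0]<130)&(h[:,:,1]>140)).astype(np.uint8)
    y0,y1,x0,x1=box;k,_,st,ce=cv2.connectedComponentsWithStats(m[y0:y1,x0:x1])
    b=[ce[i]+[x0,y0] for i in range(1,k) if st[i,4]>40]
    b.sort(key=lambda c:c[0]); print(n,b)
    if n=="top": obs.append((n,[[0,125,125],[0,50,125]],np.array(b)))
    else: obs.append((n,[[0,50,123],[0,125,123]],np.array(b)))
def C(n,o,s,pts): return np.array(pts)/s+np.array(o)
obs.append(("top",[[95,165,100],[95,-165,100],[-95,165,100],[-95,-165,100]],C(0,(180,150),2,[(98,79),(326,67),(100,209),(332,199)])))
obs.append(("scene",[[95,165,100],[95,-165,100],[-95,-165,100]],C(0,(90,180),2.2,[(707,117),(527,206),(441,147)])))
p,r=fit(obs,[700,60,0]);print(p,np.degrees(p[2]),r)
# bar
for n,o,s,pts in(("top",(180,150),2,[(230,172),(310,168)]),("scene",(90,180),2.2,[(476,122),(534,97)])):
    print(n,C(0,o,s,pts), [proj(n,W(p,[[x,-80+dy,147] for dy in(50,-50)])).round(1).tolist() for x in(-70,-60,-50)])
tc=C(0,(180,150),2,[(427,129),(507,127),(515,234),(434,236)])
ts=C(0,(90,180),2.2,[(251,262),(326,221),(392,288),(312,337)])
L=[[80,60,18],[80,-60,18],[-80,-60,18],[-80,60,18]]
print("tray",fit([("top",L,tc)],[650,-200,0]))
L2=[[-80,-60,18],[-80,60,18],[80,60,18],[80,-60,18]]
print("tray",fit([("top",L,tc),("scene",L2,ts)],[650,-200,0]))
E
```

```text
top [array([241.25438596, 219.00877193]), array([267.90350877, 217.73684211])]
scene [array([363.56321839, 226.5862069 ]), array([381.56976744, 216.77906977])]
[508.43105167  89.78451567  12.62187863] 723.1803749867508 [ 0.1 -0.   0.1 -0.  -0.3 -0.1 -0.7  0.2 -0.8 -0.7 -0.9 -0.  -0.5 -0.3
 -0.2 -0.9 -0.1 -1.1 -0.9  6.2 -1.7 -1. ]
top [[295. 236.]
 [335. 234.]] [[[297.0, 240.0], [333.4, 238.3]], [[296.9, 236.4], [333.3, 234.7]], [[296.8, 232.8], [333.1, 231.1]]]
scene [[306.36363636 235.45454545]
 [332.72727273 224.09090909]] [[[328.6, 219.8], [302.4, 232.9]], [[330.7, 221.3], [304.4, 234.6]], [[332.8, 222.8], [306.5, 236.2]]]
tray (array([ 458.14130474, -294.56575555,    6.32601957]), array([ 0.5,  0.7, -0.2,  0.3, -0.4, -0.7,  0.1, -0.3]))
tray (array([ 462.30496892, -294.54284796,    6.33892832]), array([ 0.1, -0.4, -0.6, -1.3, -0.1, -2.4,  0.4, -1.4, -1.2, -1.4,  0.3,
       -1.2, -0.4, -1.2, -1.1, -2.3]))
```

The module fits at (508, 90) with 3.2° yaw, and the tray at (460, -294). I'll move over cap2 with the fingers shut, turned so they close along the module's x.

Emit:
{"name": "apply_moves", "arguments": {
  "rows": [
    {"x": 0.24, "y": 0.15},
    {"x": 0.48, "y": 0.3},
    {"x": 0.72, "y": 0.45},
    {"x": 0.96, "y": 0.59},
    {"x": 0.96, "y": 0.59}
  ],
  "jaw": 1
}}

```text
invalid input at $.rows[0]: expected keys x, y, z, turn
```

Emit:
{"name": "apply_moves", "arguments": {
  "rows": [
    {"x": 0.96, "y": 0.59, "turn": 0.45},
    {"x": 0.96, "y": 0.59, "turn": 0.45},
    {"x": 0.96, "y": 0.59, "turn": 0.45},
    {"x": 0.96, "y": 0.59, "turn": 0.45},
    {"x": 0.96, "y": 0.59, "turn": 0.45}
  ]
}}

```text
invalid input at $.rows[0]: expected keys x, y, z, turn
```

Emit:
{"name": "apply_moves", "arguments": {
  "rows": [
    {"turn": 0.27},
    {"turn": 0.27},
    {"turn": 0.27},
    {"turn": 0.27}
  ]
}}

```text
invalid input at $.rows[0]: expected keys x, y, z, turn
```

```bash
cat >> h.py <<'E'
from scipy.spatial.transform import Rotation as Ro
M=[508.4,89.8,0.0555]
def go(target,local=True):
    s=bot.sense();P=W(M,target)[0] if local else np.array(target)
    R=Ro.from_quat(s["eef_rot"]).as_matrix()
    a=np.degrees(np.arctan2(R[1,0],R[0,0]))
    print("tcp",s["tool_pos"].round(1) if hasattr(s["tool_pos"],"round") else s["tool_pos"],"t",s["time_s"],"yaw",a.round(2),"err to -86.82; units",(R.T@(P-s["tool_pos"])/200).round(4),"F",np.round(s["wrist_force"],1))
E
python3 -c "
from h import *
go([0,125,140])"
```

```text
tcp [235.7 578.8 194.4] t 0.9 yaw -22.16 err to -86.82; units [1.9175 1.1853 0.272 ] F [ 0.1 -0.1  0.5]
```

All four keys are required in each row.

Emit:
{"name": "apply_moves", "arguments": {
  "rows": [
    {"x": 0.24, "y": 0.15, "z": 0, "turn": 0},
    {"x": 0.48, "y": 0.3, "z": 0, "turn": 0},
    {"x": 0.72, "y": 0.45, "z": 0, "turn": 0},
    {"x": 0.96, "y": 0.59, "z": 0, "turn": 0},
    {"x": 0.96, "y": 0.59, "z": 0, "turn": 0}
  ],
  "jaw": 1
}}

```text
time_s: 1.4
tool_pos: [370.4, 394.2, 194.8]
eef_rot: [0.981, -0.193, 0.0, 0.0]
wrist_force: [0.9, 1.3, 0.5]
gripper_width: 12.3
grasp_force: 0.0
```

Emit:
{"name": "apply_moves", "arguments": {
  "rows": [
    {"x": 0.24, "y": 0.15, "z": 0, "turn": 0.09},
    {"x": 0.48, "y": 0.3, "z": 0, "turn": 0.18},
    {"x": 0.72, "y": 0.45, "z": 0, "turn": 0.27},
    {"x": 0.96, "y": 0.59, "z": 0, "turn": 0.36},
    {"x": 0.96, "y": 0.59, "z": 0, "turn": 0.45}
  ]
}}

```text
time_s: 1.9
tool_pos: [503.9, 212.5, 194.6]
eef_rot: [0.852, -0.524, 0.0, -0.0]
wrist_force: [0.5, 0.3, -0.2]
gripper_width: 0.1
grasp_force: 0.0
```

Emit:
{"name": "apply_moves", "arguments": {
  "rows": [
    {"x": 0, "y": 0, "z": 0, "turn": 0.09},
    {"x": 0, "y": 0, "z": 0, "turn": 0.18},
    {"x": 0, "y": 0, "z": 0, "turn": 0.268},
    {"x": 0, "y": 0, "z": 0, "turn": 0.268}
  ]
}}

```text
time_s: 2.3
tool_pos: [502.4, 215.2, 194.5]
eef_rot: [0.727, -0.687, 0.0, -0.0]
wrist_force: [0.0, 0.7, -0.3]
gripper_width: 0.4
grasp_force: 0.0
```

```bash
python3 -c "
from h import *
go([0,125,140])"
```

```text
tcp [502.4 215.2 194.5] t 2.3 yaw -86.79 err to -86.82; units [0.0028 0.0051 0.2725] F [ 0.   0.7 -0.3]
```

Emit:
{"name": "apply_moves", "arguments": {
  "rows": [
    {"x": 0, "y": 0, "z": 0.2, "turn": 0},
    {"x": 0, "y": 0, "z": 0.3, "turn": 0},
    {"x": 0, "y": 0, "z": 0.32, "turn": 0},
    {"x": 0, "y": 0, "z": 0.34, "turn": 0},
    {"x": 0, "y": 0, "z": 0.36, "turn": 0}
  ]
}}

```text
time_s: 2.8
tool_pos: [503.3, 216.0, 123.5]
eef_rot: [0.727, -0.686, 0.0, -0.001]
wrist_force: [0.5, 0.3, 0.5]
gripper_width: -0.2
grasp_force: 0.0
```

Emit:
{"name": "apply_moves", "arguments": {
  "rows": [
    {"x": 0, "y": 0, "z": 0.003, "turn": 0},
    {"x": 0, "y": 0, "z": 0.005, "turn": 0},
    {"x": 0, "y": 0, "z": 0.005, "turn": 0}
  ]
}}

```text
time_s: 3.1
tool_pos: [502.6, 215.6, 122.0]
eef_rot: [0.727, -0.687, 0.0, -0.001]
wrist_force: [-1.0, -0.4, 0.1]
gripper_width: -0.4
grasp_force: 0.0
```

Emit:
{"name": "apply_moves", "arguments": {
  "rows": [
    {"x": 0, "y": 0, "z": 0.005, "turn": 0},
    {"x": 0, "y": 0, "z": 0.01, "turn": 0}
  ]
}}

```text
time_s: 3.3
tool_pos: [502.5, 215.5, 119.6]
eef_rot: [0.727, -0.687, 0.0, -0.0]
wrist_force: [-1.0, 0.2, 0.2]
gripper_width: -0.5
grasp_force: 0.0
```

```bash
python3 - <<'E'
from h import *
out=[]
for n,c in(("scene",(370,225)),("top",(260,220))):
    im=bot.capture(n)[:,:,::-1]; 
    x,y=c;cr=cv2.resize(im[y-45:y+45,x-50:x+50],None,fx=4,fy=4,interpolation=3);out.append(cr)
    print(proj(n,[bot.sense()["tool_pos"]]))
cv2.imwrite("pics/p1.png",np.hstack(out))
E
```

```text
[[381.20194013 217.99215624]]
[[241.39827916 219.09002649]]
```

View pics/p1.png

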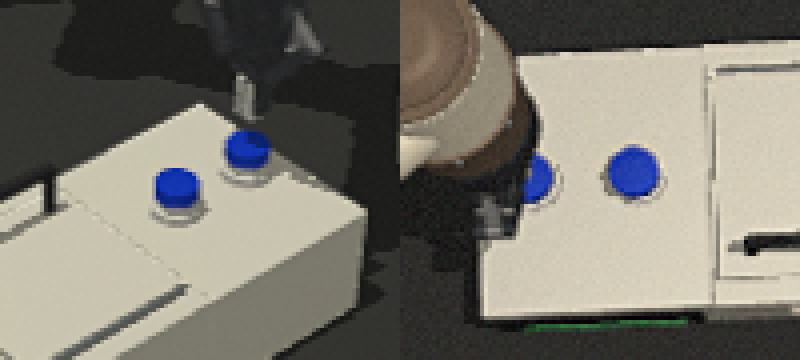

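The fingertips show at scene (381,209) and top (234,231). The reported TCP projects to (381,218) and (241,219), so the real tool is off the cap by about (-30, +20) mm. Before moving again I'll check this.

```bash
python3 - <<'E'
from h import *
s=bot.sense();print(np.round(s["joint_positions"],3),np.round(s["qvel"],3),s["tool_pos"],s["eef_rot"],s["time_s"])
out=[]
for n,c in(("scene",(370,185)),("top",(240,225))):
    im=bot.capture(n)[:,:,::-1].copy()
    P=np.array(s["tool_pos"])
    for z,col in((0,(0,0,255)),(73,(0,255,0)),(200,(0,255,255))):
        cv2.drawMarker(im,tuple(np.round(proj(n,[P+[0,0,z]])[0]).astype(int).tolist()),col,0,5,1)
    x,y=c;out.append(cv2.resize(im[y-75:y+75,x-65:x+65],None,fx=3,fy=3,interpolation=0))
cv2.imwrite("pics/p2.png",np.hstack(out))
E
```

```text
[ 0.702  0.32  -0.293 -0.    -0.957 -0.646] [ 0.     0.001  0.002  0.002 -0.003  0.001] [502.25212967 215.33278334 119.29937638] [ 7.26680312e-01 -6.86975769e-01 -4.38242459e-05  1.23862975e-04] 3.4
```

View pics/p2.png

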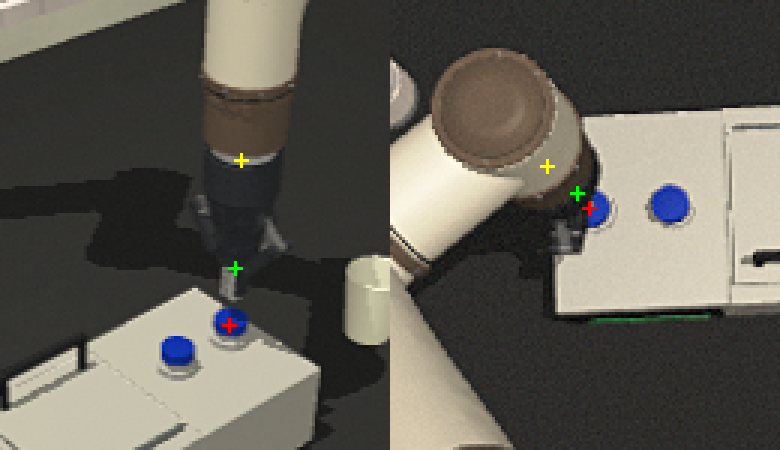

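The scene picture puts the fingertip on the tool axis but about 38 mm above the reported TCP at crop (229,296), and there's no contact force. I'll feel downward in small steps.

Emit:
{"name": "apply_moves", "arguments": {
  "rows": [
    {"x": 0, "y": 0, "z": 0.02, "turn": 0},
    {"x": 0, "y": 0, "z": 0.03, "turn": 0},
    {"x": 0, "y": 0, "z": 0.03, "turn": 0}
  ]
}}

```text
time_s: 3.8
tool_pos: [502.0, 215.2, 112.8]
eef_rot: [0.727, -0.687, -0.0, 0.001]
wrist_force: [-0.7, -0.8, 0.9]
gripper_width: -0.1
grasp_force: 0.0
```

```bash
python3 - <<'E'
from h import *
s=bot.sense();print(s["tool_pos"],s["wrist_force"])
im=bot.capture("scene")[:,:,::-1];o=cv2.imread("pics/scene0.png")
d=cv2.absdiff(im,o)
f=lambda a:cv2.resize(a[175:235,350:410],None,fx=6,fy=6,interpolation=0)
g=lambda a:np.clip(a.astype(int)*3,0,255).astype(np.uint8)
cv2.imwrite("pics/p3.png",np.hstack([f(g(im)),f(g(d))]))
h=cv2.cvtColor(np.ascontiguousarray(im),40)[195:240,350:395];m=((h[:,:,0]>105)&(h[:,:,0]<130)&(h[:,:,1]>140)).astype(np.uint8)
print(cv2.connectedComponentsWithStats(m)[2:])
E
```

```text
[501.99393829 215.15577039 112.80938442] [-0.70600135 -0.81469263  0.85329349]
(array([[   0,    0,   45,   45, 1854],
       [  27,   18,   11,    9,   84],
       [   9,   27,   11,   10,   87]], dtype=int32), array([[21.96494067, 21.5566343 ],
       [31.51190476, 21.85714286],
       [13.56321839, 31.5862069 ]]))
```

View pics/p3.png

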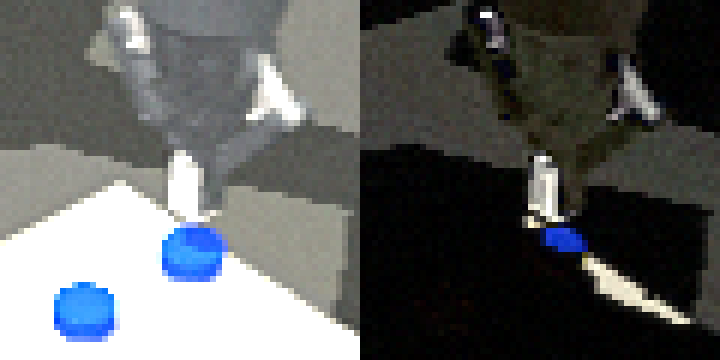

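The cap is still proud at row 216.9, and the tip ends just above it at scene (382,211.5). The reported TCP therefore reads about 30 mm lower than the real tip. I'll keep feeling down, and contact will calibrate the height.

Emit:
{"name": "apply_moves", "arguments": {
  "rows": [
    {"x": 0, "y": 0, "z": 0.02, "turn": 0},
    {"x": 0, "y": 0, "z": 0.03, "turn": 0},
    {"x": 0, "y": 0, "z": 0.03, "turn": 0}
  ]
}}

```text
time_s: 4.15
tool_pos: [502.1, 215.2, 106.9]
eef_rot: [0.727, -0.687, -0.0, 0.0]
wrist_force: [0.7, -0.4, 0.2]
gripper_width: 0.1
grasp_force: 0.0
```

Emit:
{"name": "apply_moves", "arguments": {
  "rows": [
    {"x": 0, "y": 0, "z": 0.01, "turn": 0},
    {"x": 0, "y": 0, "z": 0.02, "turn": 0},
    {"x": 0, "y": 0, "z": 0.02, "turn": 0}
  ]
}}

```text
time_s: 4.45
tool_pos: [502.1, 215.3, 103.1]
eef_rot: [0.727, -0.687, -0.0, 0.0]
wrist_force: [-0.4, -0.3, 0.3]
gripper_width: 0.0
grasp_force: 0.0
```

Emit:
{"name": "apply_moves", "arguments": {
  "rows": [
    {"x": 0, "y": 0, "z": 0.01, "turn": 0},
    {"x": 0, "y": 0, "z": 0.015, "turn": 0},
    {"x": 0, "y": 0, "z": 0.015, "turn": 0}
  ]
}}

```text
time_s: 4.75
tool_pos: [502.2, 215.3, 100.2]
eef_rot: [0.727, -0.687, -0.0, 0.0]
wrist_force: [-1.2, 0.8, 0.2]
gripper_width: -0.1
grasp_force: 0.0
```

Emit:
{"name": "apply_moves", "arguments": {
  "rows": [
    {"x": 0, "y": 0, "z": 0.01, "turn": 0},
    {"x": 0, "y": 0, "z": 0.01, "turn": 0}
  ]
}}

```text
time_s: 4.95
tool_pos: [502.2, 215.3, 98.2]
eef_rot: [0.727, -0.687, -0.0, 0.0]
wrist_force: [-0.5, 0.4, 0.2]
gripper_width: 0.0
grasp_force: 0.0
```

Emit:
{"name": "apply_moves", "arguments": {
  "rows": [
    {"x": 0, "y": 0, "z": 0.01, "turn": 0},
    {"x": 0, "y": 0, "z": 0.01, "turn": 0}
  ]
}}

```text
time_s: 5.15
tool_pos: [502.2, 215.3, 96.1]
eef_rot: [0.727, -0.687, -0.0, 0.0]
wrist_force: [0.2, 0.2, 0.0]
gripper_width: -0.1
grasp_force: 0.0
```

Emit:
{"name": "apply_moves", "arguments": {
  "rows": [
    {"x": 0, "y": 0, "z": 0.01, "turn": 0},
    {"x": 0, "y": 0, "z": 0.01, "turn": 0}
  ]
}}

```text
time_s: 5.35
tool_pos: [502.2, 215.3, 94.1]
eef_rot: [0.727, -0.687, -0.0, 0.0]
wrist_force: [-0.6, 0.2, 0.4]
gripper_width: -0.2
grasp_force: 0.0
```

```bash
python3 - <<'E'
from h import *
im=bot.capture("scene")[:,:,::-1]
h=cv2.cvtColor(np.ascontiguousarray(im),40)[195:240,350:395];m=((h[:,:,0]>105)&(h[:,:,0]<130)&(h[:,:,1]>140)).astype(np.uint8)
print(cv2.connectedComponentsWithStats(m)[2:], bot.sense()["joint_positions"])
cv2.imwrite("pics/p4.png",cv2.resize(np.clip(im[160:250,330:430].astype(int)*2,0,255).astype(np.uint8),None,fx=6,fy=6,interpolation=0))
E
```

```text
(array([[   0,    0,   45,   45, 1879],
       [  27,   19,   11,    8,   59],
       [   9,   27,   11,   10,   87]], dtype=int32), array([[22.08887706, 21.5252794 ],
       [31.61016949, 22.98305085],
       [13.56321839, 31.5862069 ]])) [ 7.01784717e-01  3.48168370e-01 -3.24310092e-01 -5.07735160e-05
 -8.98658696e-01 -6.45637101e-01]
```

View pics/p4.png

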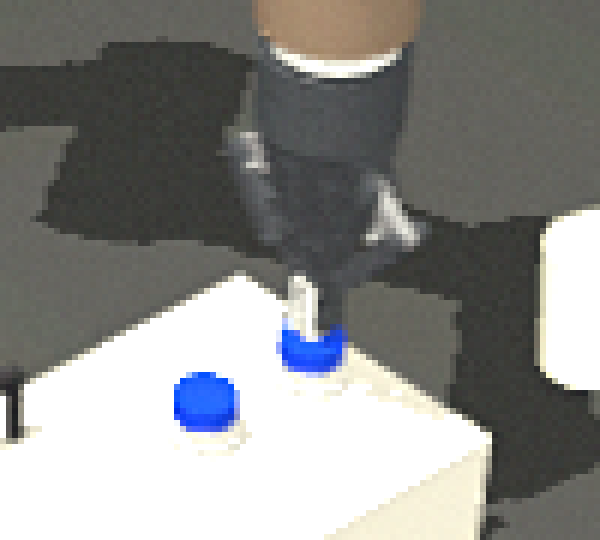

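The tip is now visibly at the cap's top at crop (318,335) and the cap is still up, with the reported z at 94. I'll keep going in small steps.

Emit:
{"name": "apply_moves", "arguments": {
  "rows": [
    {"x": 0, "y": 0, "z": 0.01, "turn": 0},
    {"x": 0, "y": 0, "z": 0.01, "turn": 0}
  ]
}}

```text
time_s: 5.6
tool_pos: [502.6, 215.6, 92.6]
eef_rot: [0.727, -0.687, 0.0, -0.0]
wrist_force: [0.8, -0.5, 2.0]
gripper_width: 0.3
grasp_force: 0.7
```

Emit:
{"name": "apply_moves", "arguments": {
  "rows": [
    {"x": 0, "y": 0, "z": 0.01, "turn": 0},
    {"x": 0, "y": 0, "z": 0.01, "turn": 0}
  ]
}}

```text
time_s: 5.8
tool_pos: [502.6, 215.6, 90.8]
eef_rot: [0.727, -0.687, 0.0, -0.0]
wrist_force: [-0.6, 0.5, 5.1]
gripper_width: 0.1
grasp_force: 2.0
```

Emit:
{"name": "apply_moves", "arguments": {
  "rows": [
    {"x": 0, "y": 0, "z": 0.01, "turn": 0},
    {"x": 0, "y": 0, "z": 0.01, "turn": 0}
  ]
}}

```text
time_s: 6.0
tool_pos: [502.6, 215.5, 88.7]
eef_rot: [0.727, -0.687, 0.0, -0.0]
wrist_force: [-0.0, -0.1, 3.4]
gripper_width: 0.1
grasp_force: 2.0
```

Contact was at a reported 93, which is 130 mm true, so I have an offset of about +37 mm. Home should be near a reported 85.

Emit:
{"name": "apply_moves", "arguments": {
  "rows": [
    {"x": 0, "y": 0, "z": 0.01, "turn": 0},
    {"x": 0, "y": 0, "z": 0.01, "turn": 0}
  ]
}}

```text
time_s: 6.2
tool_pos: [502.6, 215.5, 86.6]
eef_rot: [0.727, -0.687, 0.0, -0.0]
wrist_force: [-1.1, -0.9, 3.4]
gripper_width: 0.1
grasp_force: 1.9
```

Emit:
{"name": "apply_moves", "arguments": {
  "rows": [
    {"x": 0, "y": 0, "z": 0.01, "turn": 0},
    {"x": 0, "y": 0, "z": 0.01, "turn": 0}
  ]
}}

```text
time_s: 6.4
tool_pos: [502.6, 215.5, 85.2]
eef_rot: [0.727, -0.687, 0.0, -0.0]
wrist_force: [-1.1, -0.5, 7.5]
gripper_width: 0.1
grasp_force: 3.6
```

Emit:
{"name": "apply_moves", "arguments": {
  "rows": [
    {"x": 0, "y": 0, "z": 0.005, "turn": 0},
    {"x": 0, "y": 0, "z": 0.005, "turn": 0}
  ]
}}

```text
time_s: 6.6
tool_pos: [502.7, 215.6, 85.1]
eef_rot: [0.727, -0.687, 0.0, -0.0]
wrist_force: [-3.6, -0.2, 11.8]
gripper_width: -0.0
grasp_force: 5.9
```

Hard stop at 85.1, so the offset is 36.9 mm. I'll push slightly more to be sure, then go over to cap1.

Emit:
{"name": "apply_moves", "arguments": {
  "rows": [
    {"x": 0, "y": 0, "z": 0.005, "turn": 0},
    {"x": 0, "y": 0, "z": 0.005, "turn": 0}
  ]
}}

```text
time_s: 6.8
tool_pos: [502.7, 215.6, 85.1]
eef_rot: [0.727, -0.687, 0.001, -0.001]
wrist_force: [-4.7, -0.9, 16.2]
gripper_width: -0.1
grasp_force: 8.3
```

Emit:
{"name": "apply_moves", "arguments": {
  "rows": [
    {"x": 0, "y": 0, "z": -0.15, "turn": 0},
    {"x": 0.2, "y": 0, "z": -0.15, "turn": 0},
    {"x": 0.375, "y": 0, "z": -0.15, "turn": 0},
    {"x": 0.375, "y": 0, "z": -0.15, "turn": 0}
  ]
}}

```text
time_s: 7.2
tool_pos: [505.2, 137.4, 111.6]
eef_rot: [0.725, -0.688, -0.001, 0.001]
wrist_force: [0.2, -0.8, -0.3]
gripper_width: -0.1
grasp_force: 0.0
```

```bash
python3 - <<'E'
from h import *
go([0,50,85.1])
E
```

```text
tcp [505.2 137.4 111.6] t 7.2 yaw -87.01 err to -86.82; units [-0.0118 -0.0029  0.1326] F [ 0.2 -0.8 -0.3]
```

Emit:
{"name": "apply_moves", "arguments": {
  "rows": [
    {"x": -0.01, "y": 0, "z": 0.07, "turn": 0},
    {"x": -0.01, "y": 0, "z": 0.09, "turn": 0},
    {"x": -0.01, "y": 0, "z": 0.1, "turn": 0},
    {"x": -0.01, "y": 0, "z": 0.11, "turn": 0},
    {"x": -0.01, "y": 0, "z": 0.12, "turn": 0}
  ]
}}

```text
time_s: 7.7
tool_pos: [505.8, 142.3, 88.7]
eef_rot: [0.727, -0.687, -0.0, 0.001]
wrist_force: [-2.5, -1.0, 4.8]
gripper_width: 0.3
grasp_force: 2.5
```

Emit:
{"name": "apply_moves", "arguments": {
  "rows": [
    {"x": 0, "y": 0, "z": 0.01, "turn": 0},
    {"x": 0, "y": 0, "z": 0.015, "turn": 0}
  ]
}}

```text
time_s: 7.9
tool_pos: [505.8, 142.3, 85.7]
eef_rot: [0.727, -0.687, -0.0, 0.001]
wrist_force: [-3.8, -0.7, 5.4]
gripper_width: -0.1
grasp_force: 2.5
```

Emit:
{"name": "apply_moves", "arguments": {
  "rows": [
    {"x": 0, "y": 0, "z": 0.005, "turn": 0},
    {"x": 0, "y": 0, "z": 0.008, "turn": 0}
  ]
}}

```text
time_s: 8.1
tool_pos: [506.0, 142.4, 85.1]
eef_rot: [0.727, -0.687, 0.0, 0.001]
wrist_force: [-6.0, -2.0, 13.6]
gripper_width: 0.0
grasp_force: 7.0
```

Emit:
{"name": "apply_moves", "arguments": {
  "rows": [
    {"x": 0, "y": 0, "z": 0.005, "turn": 0},
    {"x": 0, "y": 0, "z": 0.005, "turn": 0}
  ]
}}

```text
time_s: 8.3
tool_pos: [506.0, 142.4, 85.1]
eef_rot: [0.727, -0.687, 0.0, 0.0]
wrist_force: [-7.8, -1.4, 16.2]
gripper_width: 0.2
grasp_force: 8.0
```

Emit:
{"name": "apply_moves", "arguments": {
  "rows": [
    {"x": 0, "y": 0, "z": -0.2, "turn": 0},
    {"x": 0, "y": 0, "z": -0.45, "turn": 0},
    {"x": 0, "y": 0, "z": -0.45, "turn": 0}
  ],
  "jaw": -1
}}

```text
time_s: 8.6
tool_pos: [511.6, 145.1, 180.1]
eef_rot: [0.727, -0.686, 0.003, -0.008]
wrist_force: [0.8, 0.2, 0.2]
gripper_width: 43.4
grasp_force: 0.0
```

```bash
python3 - <<'E'
from h import *
# bar row profile in the top view, middle part of the bar
im=cv2.cvtColor(cv2.imread("pics/top0.png"),6).astype(float)
pr=lambda x,y,z=147:proj("top",W(M,[[x,y,z]]))[0]
for y in(-60,-70,-80,-90,-100):
    c=int(round(pr(-58,y)[0]));col=im[222:246,c];b=np.median(col);w=np.clip(b-col-25,0,None);r=(w*np.arange(222,246)).sum()/w.sum()
    xs=np.linspace(-80,-30,101);print(y,c,r.round(2),xs[np.argmin([abs(pr(x,y)[1]-r) for x in xs])],col.astype(int).tolist() if y==-80 else "")
im=bot.capture("scene")
h=cv2.cvtColor(im[:,:,::-1].copy(),40)[195:240,350:395];m=((h[:,:,0]>105)&(h[:,:,0]<130)&(h[:,:,1]>140)).astype(np.uint8)
print(cv2.connectedComponentsWithStats(m)[2:])
go([-58,-80,175])
E
```

```text
-60 308 234.96 -57.5 
-70 311 235.01 -58.0 
-80 315 234.92 -58.5 [211, 210, 210, 206, 210, 209, 214, 209, 212, 227, 150, 51, 38, 6, 82, 211, 221, 214, 214, 216, 229, 139, 196, 215]
-90 319 234.7 -58.0 
-100 322 234.18 -57.0 
(array([[   0,    0,   45,   45, 1861],
       [  27,   20,   10,    9,   79],
       [   9,   29,   11,   10,   85]], dtype=int32), array([[21.99247716, 21.38527673],
       [31.25316456, 24.12658228],
       [13.56470588, 33.48235294]]))
tcp [509.3 144.4 176.6] t 8.65 yaw -86.74 err to -86.82; units [0.6721 0.3106 0.0018] F [-1.   0.2 -1.3]
```

Both caps dropped about 2 px, so they are home. Next is the bar, at module x of about -58.5.

Emit:
{"name": "apply_moves", "arguments": {
  "rows": [
    {"x": 0.22, "y": 0.1, "z": 0, "turn": 0},
    {"x": 0.44, "y": 0.2, "z": 0, "turn": 0},
    {"x": 0.672, "y": 0.31, "z": 0, "turn": 0},
    {"x": 0.672, "y": 0.31, "z": 0, "turn": 0},
    {"x": 0.672, "y": 0.31, "z": 0, "turn": 0}
  ]
}}

```text
time_s: 9.15
tool_pos: [451.8, 4.2, 172.2]
eef_rot: [0.726, -0.688, -0.0, -0.0]
wrist_force: [0.2, -0.3, 0.0]
gripper_width: 85.5
grasp_force: 0.0
```

```bash
python3 - <<'E'
from h import *
go([-58.5,-80,93])
out=[]
for n,c in(("scene",(320,215)),("top",(317,225))):
    im=bot.capture(n)[:,:,::-1].copy();x,y=c
    out.append(cv2.resize(np.clip(im[y-50:y+50,x-50:x+50].astype(int)*1.6,0,255).astype(np.uint8),None,fx=4,fy=4,interpolation=0))
cv2.imwrite("pics/p5.png",np.hstack(out))
E
```

```text
tcp [451.8   4.2 172.2] t 9.15 yaw -86.89 err to -86.82; units [-0.0116 -0.0135  0.3962] F [ 0.2 -0.3  0. ]
```

View pics/p5.png

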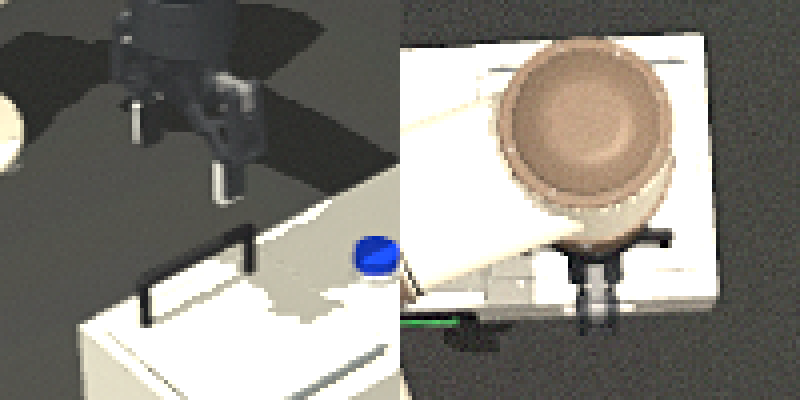

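The open fingers, at (145,140) and (229,200), straddle the bar's line, with the bar middle at (198,255). I'll descend and close partway.

Emit:
{"name": "apply_moves", "arguments": {
  "rows": [
    {"x": -0.01, "y": -0.015, "z": 0.1, "turn": 0},
    {"x": -0.012, "y": -0.015, "z": 0.2, "turn": 0},
    {"x": -0.012, "y": -0.015, "z": 0.3, "turn": 0},
    {"x": -0.012, "y": -0.015, "z": 0.396, "turn": 0},
    {"x": -0.012, "y": -0.015, "z": 0.396, "turn": 0}
  ]
}}

```text
time_s: 9.75
tool_pos: [453.5, 8.1, 90.9]
eef_rot: [0.727, -0.686, -0.002, 0.003]
wrist_force: [-0.8, -0.1, 0.9]
gripper_width: 85.4
grasp_force: 0.0
```

Emit:
{"name": "apply_moves", "arguments": {
  "rows": [
    {"x": 0, "y": 0, "z": 0, "turn": 0},
    {"x": 0, "y": 0, "z": 0, "turn": 0},
    {"x": 0, "y": 0, "z": 0, "turn": 0},
    {"x": 0, "y": 0, "z": 0, "turn": 0},
    {"x": 0, "y": 0, "z": 0, "turn": 0}
  ],
  "jaw": 0.55
}}

```text
time_s: 10.25
tool_pos: [455.2, 7.5, 94.1]
eef_rot: [0.727, -0.687, 0.0, -0.001]
wrist_force: [-0.5, 0.1, 0.6]
gripper_width: 19.3
grasp_force: 0.0
```

```bash
python3 - <<'E'
from h import *
go([-58.5,-80,93])
out=[]
for n,c in(("scene",(320,230)),):
    im=bot.capture(n)[:,:,::-1].copy();x,y=c
    out.append(cv2.resize(np.clip(im[y-40:y+40,x-50:x+50].astype(int)*1.6,0,255).astype(np.uint8),None,fx=6,fy=6,interpolation=0))
cv2.imwrite("pics/p6.png",np.hstack(out))
E
```

```text
tcp [455.2   7.5  94.1] t 10.25 yaw -86.79 err to -86.82; units [0.0038 0.004  0.0055] F [-0.5  0.1  0.6]
```

View pics/p6.png

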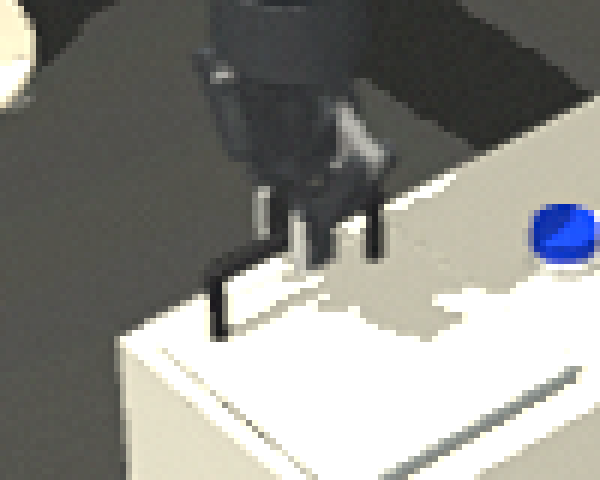

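The fingers straddle the bar with a 19 mm gap and no force, so I can close on it.

Emit:
{"name": "apply_moves", "arguments": {
  "rows": [
    {"x": 0, "y": 0, "z": 0, "turn": 0},
    {"x": 0, "y": 0, "z": 0, "turn": 0},
    {"x": 0, "y": 0, "z": 0, "turn": 0},
    {"x": 0, "y": 0, "z": 0, "turn": 0}
  ],
  "jaw": 1
}}

```text
time_s: 10.7
tool_pos: [457.5, 7.7, 94.4]
eef_rot: [0.727, -0.687, 0.002, -0.002]
wrist_force: [4.8, -1.7, -1.9]
gripper_width: 8.0
grasp_force: 58.4
```

```bash
python3 - <<'E'
from h import *
go([-58.5,-80,93])
r=np.hypot(130,46);f0=np.arctan2(46,130)
for t in range(5,96,5):
    f=f0+np.radians(t);print(t,"y %.3f z %.3f"%((r*np.cos(f)-130)/200,-(r*np.sin(f)-46)/200))
E
```

```text
tcp [457.5   7.7  94.4] t 10.7 yaw -86.75 err to -86.82; units [0.0045 0.0158 0.007 ] F [ 4.8 -1.7 -1.9]
5 y -0.023 z -0.056
10 y -0.050 z -0.109
15 y -0.082 z -0.160
20 y -0.118 z -0.208
25 y -0.158 z -0.253
30 y -0.202 z -0.294
35 y -0.249 z -0.331
40 y -0.300 z -0.364
45 y -0.353 z -0.392
50 y -0.408 z -0.416
55 y -0.466 z -0.434
60 y -0.524 z -0.448
65 y -0.584 z -0.456
70 y -0.644 z -0.459
75 y -0.704 z -0.457
80 y -0.764 z -0.450
85 y -0.822 z -0.438
90 y -0.880 z -0.420
95 y -0.936 z -0.397
```

Gripped. Now I'll follow the arc.

Emit:
{"name": "apply_moves", "arguments": {
  "rows": [
    {"x": 0, "y": -0.023, "z": -0.056, "turn": 0},
    {"x": 0, "y": -0.05, "z": -0.109, "turn": 0},
    {"x": 0, "y": -0.082, "z": -0.16, "turn": 0},
    {"x": 0, "y": -0.118, "z": -0.208, "turn": 0},
    {"x": 0, "y": -0.118, "z": -0.208, "turn": 0}
  ]
}}

```text
time_s: 11.2
tool_pos: [479.5, 9.0, 135.9]
eef_rot: [0.727, -0.687, 0.0, -0.0]
wrist_force: [2.0, 1.4, -1.2]
gripper_width: 7.8
grasp_force: 58.9
```

Emit:
{"name": "apply_moves", "arguments": {
  "rows": [
    {"x": 0, "y": -0.04, "z": -0.045, "turn": 0},
    {"x": 0, "y": -0.084, "z": -0.086, "turn": 0},
    {"x": 0, "y": -0.131, "z": -0.123, "turn": 0},
    {"x": 0, "y": -0.182, "z": -0.156, "turn": 0},
    {"x": 0, "y": -0.235, "z": -0.184, "turn": 0}
  ]
}}

```text
time_s: 11.7
tool_pos: [520.2, 11.1, 172.1]
eef_rot: [0.727, -0.687, -0.004, 0.004]
wrist_force: [-12.7, 5.8, 12.3]
gripper_width: 7.4
grasp_force: 58.8
```

Emit:
{"name": "apply_moves", "arguments": {
  "rows": [
    {"x": 0, "y": -0.055, "z": -0.024, "turn": 0},
    {"x": 0, "y": -0.113, "z": -0.042, "turn": 0},
    {"x": 0, "y": -0.171, "z": -0.056, "turn": 0},
    {"x": 0, "y": -0.231, "z": -0.064, "turn": 0},
    {"x": 0, "y": -0.291, "z": -0.067, "turn": 0}
  ]
}}

```text
time_s: 12.2
tool_pos: [582.5, 14.5, 188.0]
eef_rot: [0.727, -0.687, -0.0, 0.001]
wrist_force: [-5.5, 2.8, 9.6]
gripper_width: 7.7
grasp_force: 61.5
```

Emit:
{"name": "apply_moves", "arguments": {
  "rows": [
    {"x": 0, "y": -0.06, "z": 0.002, "turn": 0},
    {"x": 0, "y": -0.12, "z": 0.009, "turn": 0},
    {"x": 0, "y": -0.178, "z": 0.021, "turn": 0},
    {"x": 0, "y": -0.236, "z": 0.039, "turn": 0},
    {"x": 0, "y": -0.236, "z": 0.039, "turn": 0}
  ]
}}

```text
time_s: 12.7
tool_pos: [632.1, 17.5, 178.9]
eef_rot: [0.727, -0.687, 0.001, -0.001]
wrist_force: [1.0, 1.7, 4.8]
gripper_width: 7.6
grasp_force: 63.4
```

```bash
python3 - <<'E'
from h import *
go([-58.5,-80,93])
out=[]
for n,c in(("scene",(320,215)),("top",(317,205))):
    im=bot.capture(n)[:,:,::-1].copy();x,y=c
    out.append(cv2.resize(np.clip(im[y-50:y+50,x-50:x+50].astype(int)*1.6,0,255).astype(np.uint8),None,fx=4,fy=4,interpolation=0))
cv2.imwrite("pics/p7.png",np.hstack(out))
E
```

```text
tcp [632.1  17.5 178.9] t 12.7 yaw -86.75 err to -86.82; units [0.0032 0.8908 0.4274] F [1.  1.7 4.8]
```

The flap is near upright. I'll release with a partial opening so the fingers don't push the flap, then lift away.

Emit:
{"name": "apply_moves", "arguments": {
  "rows": [
    {"x": 0, "y": 0, "z": 0, "turn": 0},
    {"x": 0, "y": 0, "z": 0, "turn": 0},
    {"x": 0, "y": 0, "z": 0, "turn": 0}
  ],
  "jaw": 0.55
}}

```text
time_s: 13.1
tool_pos: [629.9, 17.1, 176.9]
eef_rot: [0.727, -0.687, -0.001, 0.001]
wrist_force: [0.1, 0.2, -0.3]
gripper_width: 19.6
grasp_force: 0.0
```

Emit:
{"name": "apply_moves", "arguments": {
  "rows": [
    {"x": 0, "y": 0, "z": -0.1, "turn": 0},
    {"x": 0, "y": 0, "z": -0.25, "turn": 0},
    {"x": 0, "y": 0, "z": -0.45, "turn": 0},
    {"x": 0, "y": 0, "z": -0.5, "turn": 0},
    {"x": 0, "y": 0, "z": -0.5, "turn": 0}
  ]
}}

```text
time_s: 13.6
tool_pos: [631.3, 17.4, 279.7]
eef_rot: [0.727, -0.687, 0.001, -0.002]
wrist_force: [-0.4, -0.2, -1.5]
gripper_width: 19.1
grasp_force: 0.0
```

Emit:
{"name": "apply_moves", "arguments": {
  "rows": [
    {"x": 0, "y": 0.2, "z": 0, "turn": 0},
    {"x": 0, "y": 0.44, "z": 0, "turn": 0},
    {"x": 0, "y": 0.68, "z": 0, "turn": 0},
    {"x": 0, "y": 0.92, "z": 0, "turn": 0},
    {"x": 0, "y": 1, "z": 0, "turn": 0}
  ],
  "jaw": -0.2
}}

```text
time_s: 14.1
tool_pos: [425.9, 5.1, 275.9]
eef_rot: [0.727, -0.687, -0.001, 0.001]
wrist_force: [1.9, -0.3, 0.6]
gripper_width: 51.4
grasp_force: 0.0
```

Emit:
{"name": "apply_moves", "arguments": {
  "rows": [
    {"x": -0.25, "y": 0, "z": 0, "turn": 0},
    {"x": -0.5, "y": 0, "z": 0, "turn": 0},
    {"x": -0.75, "y": 0, "z": 0, "turn": 0},
    {"x": -1, "y": 0, "z": 0, "turn": 0},
    {"x": -1, "y": 0, "z": 0, "turn": 0}
  ]
}}

```text
time_s: 14.6
tool_pos: [418.5, 209.6, 275.0]
eef_rot: [0.729, -0.685, -0.001, 0.002]
wrist_force: [-0.1, -1.1, -0.0]
gripper_width: 51.1
grasp_force: 0.0
```

```bash
python3 - <<'E'
from h import *
go([-5,-80,250])
out=[]
for n,c in(("scene",(330,235)),("top",(310,215))):
    im=bot.capture(n)[:,:,::-1].copy();x,y=c;cv2.imwrite(f"pics/{n}8.png",im)
    out.append(cv2.resize(im[y-50:y+50,x-50:x+50],None,fx=4,fy=4,interpolation=0))
    h=cv2.cvtColor(im,40);m=((h[:,:,0]>8)&(h[:,:,0]<20)&(h[:,:,1]>150)&(h[:,:,2]>120)).astype(np.uint8)[180:280,270:370]
    k,_,st,ce=cv2.connectedComponentsWithStats(m);print(n,[(st[i].tolist(),(ce[i]+[270,180]).round(1)) for i in range(1,k) if st[i,4]>4])
    for y in(-43,-117): print(y,proj(n,W(M,[[-5,y,z] for z in (87,74.5)])).round(1).tolist())
    for t in("filter_mid","blank_mid","flap"): print(t,[(round(d["p"],2),np.round(d["rect"]).tolist()) for d in bot.search_frame(n,t)[:2]])
cv2.imwrite("pics/p8.png",np.hstack(out))
E
```

```text
tcp [418.5 209.6 275. ] t 14.6 yaw -86.46 err to -86.82; units [ 1.0254 -0.3847  0.1255] F [-0.1 -1.1 -0. ]
scene []
-43 [[339.0, 247.1], [339.0, 250.3]]
-117 [[319.9, 257.5], [320.0, 260.7]]
filter_mid []
blank_mid [(0.63, [324.0, 263.0, 10.0, 15.0]), (0.16, [349.0, 242.0, 45.0, 66.0])]
flap [(0.67, [352.0, 241.0, 53.0, 64.0])]
top [([27, 38, 11, 5, 45], array([302. , 220.2]))]
-43 [[301.7, 220.3], [301.9, 221.0]]
-117 [[327.3, 219.0], [327.2, 219.8]]
filter_mid [(0.73, [489.0, 237.0, 41.0, 52.0]), (0.65, [290.0, 209.0, 116.0, 100.0])]
blank_mid [(0.61, [329.0, 220.0, 18.0, 8.0])]
flap [(0.68, [488.0, 236.0, 44.0, 55.0]), (0.6, [313.0, 180.0, 56.0, 29.0])]
```

View pics/p8.png

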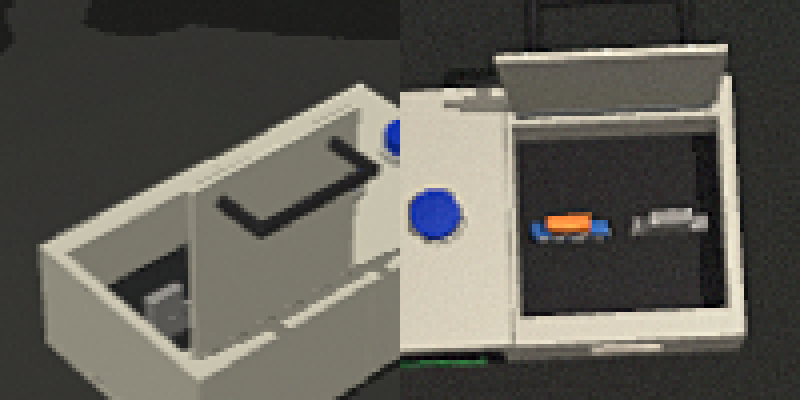

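The flap stands upright. The orange tab is at top (302,220), where the y -43 slot projects, so the filter is the left insert; the all-grey one at (329,220) is the blank, to be left alone. I'll move above the filter.

Emit:
{"name": "apply_moves", "arguments": {
  "rows": [
    {"x": 0.21, "y": -0.1, "z": 0, "turn": 0},
    {"x": 0.42, "y": -0.2, "z": 0, "turn": 0},
    {"x": 0.63, "y": -0.3, "z": 0, "turn": 0},
    {"x": 0.84, "y": -0.385, "z": 0, "turn": 0},
    {"x": 0.84, "y": -0.385, "z": 0, "turn": 0}
  ]
}}

```text
time_s: 15.5
tool_pos: [507.2, 37.6, 277.3]
eef_rot: [0.724, -0.69, 0.0, 0.0]
wrist_force: [0.6, 1.2, -0.9]
gripper_width: 51.2
grasp_force: 0.0
```

Emit:
{"name": "apply_moves", "arguments": {
  "rows": [
    {"x": 0, "y": 0, "z": 0.2, "turn": 0},
    {"x": 0, "y": 0, "z": 0.4, "turn": 0},
    {"x": 0, "y": 0, "z": 0.6, "turn": 0},
    {"x": 0, "y": 0, "z": 0.6, "turn": 0},
    {"x": 0, "y": 0, "z": 0.6, "turn": 0}
  ]
}}

```text
time_s: 16.0
tool_pos: [506.6, 42.1, 158.5]
eef_rot: [0.727, -0.687, 0.001, 0.0]
wrist_force: [1.2, -0.3, 0.5]
gripper_width: 51.3
grasp_force: 0.0
```

```bash
python3 - <<'E'
from h import *
go([-5,-43,21])
E
```

```text
tcp [506.6  42.1 158.5] t 16.0 yaw -86.77 err to -86.82; units [-0.0234  0.0029  0.6876] F [ 1.2 -0.3  0.5]
```

Emit:
{"name": "apply_moves", "arguments": {
  "rows": [
    {"x": -0.023, "y": 0.003, "z": 0.15, "turn": 0},
    {"x": -0.023, "y": 0.003, "z": 0.3, "turn": 0},
    {"x": -0.023, "y": 0.003, "z": 0.4, "turn": 0},
    {"x": -0.023, "y": 0.003, "z": 0.45, "turn": 0},
    {"x": -0.023, "y": 0.003, "z": 0.5, "turn": 0}
  ]
}}

```text
time_s: 16.5
tool_pos: [507.4, 47.6, 59.3]
eef_rot: [0.727, -0.687, 0.001, -0.002]
wrist_force: [0.9, 0.1, 0.6]
gripper_width: 50.9
grasp_force: 0.0
```

Emit:
{"name": "apply_moves", "arguments": {
  "rows": [
    {"x": 0, "y": 0, "z": 0.05, "turn": 0},
    {"x": 0, "y": 0, "z": 0.1, "turn": 0},
    {"x": 0, "y": 0, "z": 0.14, "turn": 0},
    {"x": 0, "y": 0, "z": 0.187, "turn": 0},
    {"x": 0, "y": 0, "z": 0.187, "turn": 0}
  ]
}}

```text
time_s: 17.0
tool_pos: [504.2, 46.5, 18.9]
eef_rot: [0.727, -0.687, -0.001, 0.001]
wrist_force: [-0.8, -0.4, 0.2]
gripper_width: 51.4
grasp_force: 0.0
```

Emit:
{"name": "apply_moves", "arguments": {
  "rows": [
    {"x": 0, "y": 0, "z": 0, "turn": 0},
    {"x": 0, "y": 0, "z": 0, "turn": 0},
    {"x": 0, "y": 0, "z": 0, "turn": 0},
    {"x": 0, "y": 0, "z": 0, "turn": 0}
  ],
  "jaw": 0.55
}}

```text
time_s: 17.4
tool_pos: [505.5, 47.0, 20.6]
eef_rot: [0.727, -0.687, 0.0, -0.0]
wrist_force: [0.1, 0.7, 0.3]
gripper_width: 19.5
grasp_force: 0.0
```

```bash
python3 - <<'E'
from h import *
go([-5,-43,21])
E
```

```text
tcp [505.5  47.   20.6] t 17.4 yaw -86.78 err to -86.82; units [ 0.0021 -0.0015 -0.0021] F [0.1 0.7 0.3]
```

Emit:
{"name": "apply_moves", "arguments": {
  "rows": [
    {"x": 0, "y": 0, "z": 0, "turn": 0},
    {"x": 0, "y": 0, "z": 0, "turn": 0},
    {"x": 0, "y": 0, "z": 0, "turn": 0},
    {"x": 0, "y": 0, "z": 0, "turn": 0},
    {"x": 0, "y": 0, "z": 0, "turn": 0}
  ],
  "jaw": 1
}}

```text
time_s: 17.9
tool_pos: [505.6, 47.0, 20.5]
eef_rot: [0.727, -0.687, 0.0, -0.0]
wrist_force: [1.0, 0.1, 2.3]
gripper_width: 8.8
grasp_force: 60.4
```

Firm grip. I'll draw the plate straight up.

Emit:
{"name": "apply_moves", "arguments": {
  "rows": [
    {"x": 0, "y": 0, "z": -0.03, "turn": 0},
    {"x": 0, "y": 0, "z": -0.08, "turn": 0},
    {"x": 0, "y": 0, "z": -0.13, "turn": 0},
    {"x": 0, "y": 0, "z": -0.18, "turn": 0},
    {"x": 0, "y": 0, "z": -0.23, "turn": 0}
  ]
}}

```text
time_s: 18.4
tool_pos: [504.1, 46.5, 67.1]
eef_rot: [0.727, -0.687, -0.001, 0.001]
wrist_force: [-0.8, -0.2, -0.8]
gripper_width: 8.7
grasp_force: 60.2
```

Emit:
{"name": "apply_moves", "arguments": {
  "rows": [
    {"x": 0, "y": 0, "z": -0.15, "turn": 0},
    {"x": 0, "y": 0, "z": -0.3, "turn": 0},
    {"x": 0, "y": 0, "z": -0.45, "turn": 0},
    {"x": 0, "y": 0, "z": -0.6, "turn": 0},
    {"x": 0, "y": 0, "z": -0.7, "turn": 0}
  ]
}}

```text
time_s: 18.9
tool_pos: [504.6, 46.7, 209.0]
eef_rot: [0.727, -0.687, 0.0, -0.001]
wrist_force: [-0.4, -0.2, -1.2]
gripper_width: 9.0
grasp_force: 60.2
```

```bash
python3 - <<'E'
from h import *
print(bot.sense()["gripper_width"],bot.sense()["grasp_force"])
go([460,-294.5,203.5],False)
E
```

```text
9.004637398578895 60.213171079522
tcp [504.6  46.7 209. ] t 18.9 yaw -86.78 err to -86.82; units [1.6906 0.3186 0.0263] F [-0.4 -0.2 -1.2]
```

Emit:
{"name": "apply_moves", "arguments": {
  "rows": [
    {"x": 0.14, "y": 0.03, "z": 0, "turn": 0},
    {"x": 0.32, "y": 0.06, "z": 0, "turn": 0},
    {"x": 0.5, "y": 0.1, "z": 0, "turn": 0},
    {"x": 0.68, "y": 0.13, "z": 0, "turn": 0},
    {"x": 0.86, "y": 0.16, "z": 0, "turn": 0}
  ]
}}

```text
time_s: 19.4
tool_pos: [481.1, -127.8, 206.6]
eef_rot: [0.727, -0.687, -0.001, 0.0]
wrist_force: [1.8, 0.4, -1.8]
gripper_width: 8.9
grasp_force: 60.2
```

Emit:
{"name": "apply_moves", "arguments": {
  "rows": [
    {"x": 0.18, "y": 0.03, "z": 0, "turn": 0},
    {"x": 0.36, "y": 0.06, "z": 0, "turn": 0},
    {"x": 0.54, "y": 0.1, "z": 0, "turn": 0},
    {"x": 0.7, "y": 0.13, "z": 0, "turn": 0},
    {"x": 0.82, "y": 0.16, "z": 0, "turn": 0}
  ]
}}

```text
time_s: 19.9
tool_pos: [458.4, -293.4, 206.3]
eef_rot: [0.726, -0.688, -0.001, 0.0]
wrist_force: [0.3, 0.5, -1.3]
gripper_width: 9.1
grasp_force: 60.2
```

Emit:
{"name": "apply_moves", "arguments": {
  "rows": [
    {"x": 0, "y": 0, "z": 0, "turn": 0},
    {"x": 0, "y": 0, "z": 0, "turn": 0},
    {"x": 0, "y": 0, "z": 0, "turn": 0},
    {"x": 0, "y": 0, "z": 0, "turn": 0},
    {"x": 0, "y": 0, "z": 0, "turn": 0}
  ]
}}

```text
time_s: 20.4
tool_pos: [460.3, -291.3, 206.4]
eef_rot: [0.727, -0.686, -0.0, -0.0]
wrist_force: [0.5, 0.1, -0.7]
gripper_width: 8.8
grasp_force: 60.2
```

```bash
python3 - <<'E'
from h import *
go([460,-294.5,203.5],False)
E
```

```text
tcp [ 460.3 -291.3  206.4] t 20.4 yaw -86.7 err to -86.82; units [0.0158 0.0024 0.0144] F [ 0.5  0.1 -0.7]
```

Emit:
{"name": "apply_moves", "arguments": {
  "rows": [
    {"x": 0.016, "y": 0, "z": 0.014, "turn": 0},
    {"x": 0.016, "y": 0, "z": 0.014, "turn": 0},
    {"x": 0.016, "y": 0, "z": 0.014, "turn": 0},
    {"x": 0.016, "y": 0, "z": 0.014, "turn": 0},
    {"x": 0.016, "y": 0, "z": 0.014, "turn": 0}
  ]
}}

```text
time_s: 20.9
tool_pos: [460.3, -295.4, 203.4]
eef_rot: [0.727, -0.687, -0.0, 0.0]
wrist_force: [-0.1, 0.2, -2.0]
gripper_width: 9.1
grasp_force: 60.2
```

```bash
python3 - <<'E'
from h import *
go([460,-294.5,203.5],False)
T=[460,-294.5,.05];out=[]
for n,c in(("scene",(260,270)),("top",(370,215))):
    im=bot.capture(n)[:,:,::-1].copy();x,y=c
    for L,col in(([0,0,18],(0,0,255)),([0,0,195],(0,255,0)),([0,0,270],(255,0,255))):
        cv2.drawMarker(im,tuple(np.round(proj(n,W(T,[L]))[0]).astype(int).tolist()),col,0,3,1)
    out.append(cv2.resize(im[y-75:y+75,x-100:x+100],None,fx=2,fy=2,interpolation=0) if n=="top" else cv2.resize(im[y-75:y+75,x-100:x+100],None,fx=4,fy=4,interpolation=0))
cv2.imwrite("pics/p9.png",out[0])
E
```

```text
tcp [ 460.3 -295.4  203.4] t 20.9 yaw -86.79 err to -86.82; units [-0.0045  0.0015 -0.0004] F [-0.1  0.2 -2. ]
```

View pics/p9.png

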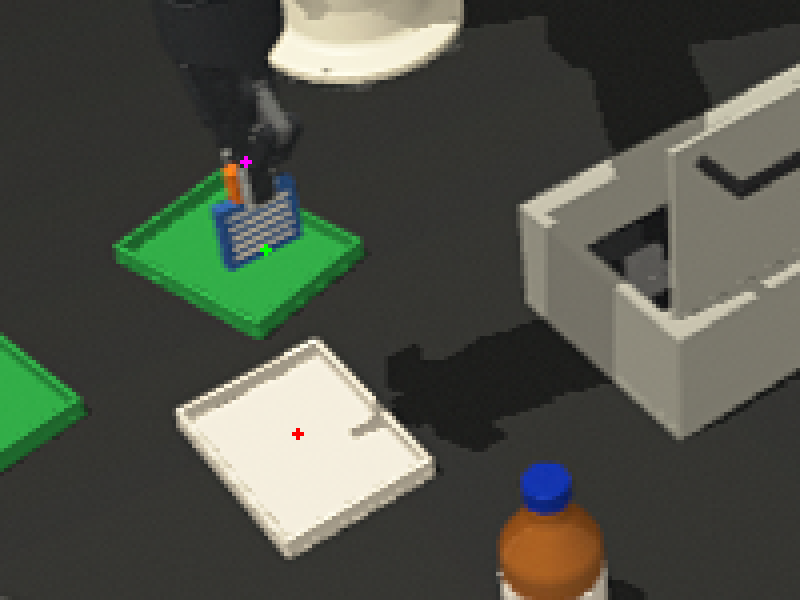

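The plate's underside sits on the projected 195 mm point at (265,250), plumb over the white tray centre at about (300,437). The flap is upright and the blank is still in its slot.

```bash
python3 -c "
from workcell import bot
print(bot.sign_off())"
```

```text
the job is handed in; nothing more can be done
None
```

The job is handed in at about 21 s: both caps are home, the flap is standing upright, the grey blank is still in its slot, and the filter plate is gripped upright over the white tray with its underside about 195 mm above the bench.

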